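# Prop the dosing controller's cover and trim its dose dial

### The arm

A 6-joint arm with a two-finger parallel gripper is mounted at the origin on the work surface. World frame = base frame: x ahead of the robot, y to its left, z up, the work surface at z = 0. Lengths are in m, angles in rad, forces in N, time in s.
With the tool pointing down it reaches from about 0.375 to 0.975 m from the base axis. Payload 3.8 kg.
Tool frame: the origin (TCP) lies at the very end of the fingers, on their centre line; the grasp point (between the pads) lies 19 mm behind it; z points along the fingers, y is the line along which they close (so a half turn about z gives the same grasp; the last joint's range is limited). The gripper opens to 85 mm and grips with 20 to 120 N. Pads are 22 mm wide; open, the fingers measure 114 mm over their backs; the gripper's body (76 mm by 85 mm) begins 54 mm behind the grasp point. The pads swing forward as they close: fully open they stand 13 mm farther back than shut.
Start: joints at [-0.037, 0.264, 1.604, -0, 1.274, -0.037], TCP at [0.675, -0, 0.231] pointing down, gripper open.
Joint ranges: [-2.63, 2.63], [-0.94, 2.18], [0.31, 2.57], [-1.31, 4.45], [0, 2.66], [-2.55, 2.55]. Speed limits (rad/s): [2.57, 2.57, 3.14, 3.14, 3.14, 3.14].

### API

Orientations are given as a rotation vector (axis times angle).
In Python, from workcell import monitor, viewer, job gives the robot as it stands. The module is installed in compiled form; this text tells all that it offers.
- The arm moves only by the tool step_arm, never from a script. Its argument "series" is one flat list of numbers, 4 for each row, row after row: the shift along the tool's x, y, z in m, then the turn about the tool's z in rad. A call has 1 to 8 rows; each row is the pose to reach, as a shift and turn from the pose commanded when the call began, along the tool's axes at that moment; what a row does not reach only later rows make up. A row lasts 1/8 s, in which the tool goes at most 62.5 mm and 10.7 degrees, less where a joint would pass 70% of its speed; a pose out of reach is approached as far as the arm can. A call with a gripper value outside its range is refused whole. "gripper" is the opening, from 0 (shut) to 1 (fully open), set as the call begins (left out, the last holds). The fingers move at their own pace and stop on an object; "newtons" is the grip in N (left out, the last holds). Time passes only in rows, so rows that repeat a pose let the fingers close. It gives the time, the measured TCP pose, the force, the opening and the grip force at its end, in the units of the state.
- monitor.read_state(): the state, without advancing time (a new reading comes with each control period).
- viewer.read_camera(name): name is "scene" or "side" or "wrist"; returns a dict with "image" (480x640x3 uint8, red, green, blue), "intrinsics" (3x3 intrinsics, pixels), "T" (4x4, takes a point from camera to world coordinates); the wrist camera has in their place "hand_eye" (4x4, takes a point from camera to tool coordinates, whose origin is the TCP and whose axes are the flange's). Camera axes: x right, y up, looking along -z (the intrinsics and any distortion apply to the point x, -y, -z); pixel columns grow to the right and rows downward; lengths in m; the calibration is good to about 2 mm. A picture is of the moment at which its call begins: read the wrist's pose just before it. There is no depth.
- job.finish_job(): hands the job in; it is judged then, once.
Trained networks look in a picture, given as the dict that the camera call returned (one of the last four; its "shot" number tells which), for a name from the list of things; names that differ only in an ending like _2 or _b are one class to them, and where a whole thing is asked for, a point or a joint stands for the part that bears it (a point fixed in the world has none). Each returns a list of dicts, best first, with "score" (0 to 1); they miss things now and then, are a little off and sometimes report something else, mostly with a low value. They report only what shows in the picture. A call takes as long as a camera call. They do not tell look-alikes from the thing itself.
- viewer.boxes_of(picture, label): "extent" ([centre column, centre row, width, height] in pixels, round what is visible of it).
- viewer.spot_point(picture, label): "point" ([column, row] in pixels: a listed point, or the origin of a listed thing).
The state is a dict: "time": time; "q": joint angles; "joint_vel": joint speeds; "joint_torque": joint torques, N m; "tool_pos": TCP position; "tcp_rot": TCP orientation; "wrist_force": force on the tool from outside, world axes, zero at the start; "torque": the same for the moment, N m; "width": opening from 0.0 (shut) to 1.0 (fully open); "grip_force": force on a finger pad.
Only numpy, scipy, OpenCV 4.12 (cv2) and the standard library are available. Lean on these libraries where they do the work, as an engineer would, in place of code of your own. Each camera call takes 0.05 s, during which the arm holds its last target. There are 200 camera calls.

### The job

Gently swing the clear cover of the detergent dosing controller fully open, take the yellow stay pin from its black block and seat it upright and fully home in the yellow socket beside the hinge, without ramming it, so that the slowly closing cover comes to rest against it. Then turn the red dial underneath clockwise until it is felt to come up against its end stop, tighten it snugly there for a moment without forcing it, and let go. Finish with the cover resting on the pin and the dial left snug, and leave the other things on the counter where they are.

Things in the scene. Friction and masses are not known exactly. Their poses are not given: they have to be found in the camera images.
- unit: Dosing controller, fixed: steel box 170 mm (x) by 164 mm (y), deck 35 mm above the counter. Origin: centre of underside; x points from front to hinge side, z up. 8 mm walls, 83 mm high, on the hinge side and both y sides (inner faces y = +-74 mm); front open but for a 10 mm kerb. The clear cover is the roof. Yellow socket boss outside at -y, 50 x 56 mm, top 85 mm above the counter.
- cover (a joint): Cover angle (rad): 0 shut and level, 1.9 fully open (stop, past upright). Damped hinge, 3.2 N m s/rad (about 7 N at the handle for 0.4 rad/s; never exceed 1 rad/s). A weak spring closes it: let go at 1.88 it sinks to 1.6 in about 13 s and to about 1.45 in 18 s, where its lug rests on the seated pin. Below about 1.58 there is no room to insert the pin: open it again.
- cover_hinge (a point): Middle of the hinge line, 85 mm above the counter at the unit's x = +76 mm, y = 0. The hinge line runs along the unit's y. Axes as the unit's.
- cover_handle (a point): Middle of the handle: round steel bar 12 mm thick, 110 mm long, parallel to the hinge, 195 mm from it; shut, 87 mm above the counter in front of the unit. 39 mm open gap between bar and cover edge, arms at the bar's ends. Gripped across from above, it turns between the fingers as the cover swings. Axes turn with the cover (clear sheet 150 x 160 x 4 mm, orange borders).
- pin_grip (a point): Centre of the head of the loose yellow stay pin: head 24 mm diameter, 30 mm long, this point 115 mm above the foot. Pin 130 mm long, shaft 16 mm diameter, foot tapered to 10 mm over 5 mm, about 90 g. It starts upright in its block with some play. z points up the pin.
- pin_foot (a point): Centre of the pin's foot end. Its z axis points up the pin.
- holder: Black parking block for the pin, fixed on the counter, 75 x 75 x 40 mm, hole 20 mm wide and 34 mm deep in its middle, so the pin's foot stands 6 mm above the counter. Origin: centre of its underside.
- socket (a point): Centre of the mouth of the socket hole, 85 mm above the counter, at the unit's x = +67, y = -125 mm. Hole 18 mm wide, 45 mm deep, bevelled, for the 16 mm shaft (1 mm play all round). Home: foot 45 mm below this point; press with well under 35 N. The cover's orange lug, 40 mm long from the hinge line, lies over it when shut; open, the lug stands behind it, tip 40 mm above the boss.
- stop (a joint): Take-up (rad) of the stiff friction collar carrying the dial's hidden end stop: 0 until the dial bears on it, too small to see. It stays put below 0.12 N m, then gives 1 rad per 8 N m. Snug: torque of about 0.3 to 0.4 N m for 0.3 s (take-up 0.02 to 0.035; at least 0.01); above 0.075 (0.7 N m) it is forced. When let go it stays taken up by about 0.015.
- dial_grip (a point): Point on the dial's axis, 8 mm below the top of its grip bar, 71 mm above the counter, at the unit's x = -32 mm, y = 0. Bar 42 mm long, 14 mm thick, 34 mm high, on a 42 mm disc whose top is 45 mm above the counter. x runs along the bar, z up. It turns freely (0.05 N m); no mark shows its stop, 0.75 to 1.25 rad clockwise (from above) of its start. Grip with 40 N or more.
- detergent: Bystander, leave alone: white detergent bottle, 84 mm across, 210 mm tall; origin at the underside or on the counter
- softener: Bystander, leave alone: blue softener bottle, 76 mm across, 190 mm tall; origin at the underside or on the counter
- stain_jar: Bystander, leave alone: jar with green cap, 72 mm across, 80 mm tall; origin at the underside or on the counter
- dosing_cup: Bystander, leave alone: orange dosing cup, 64 mm across, 60 mm tall; origin at the underside or on the counter
- screwdriver: Bystander, leave alone: screwdriver lying on the counter; origin at the underside or on the counter
- brush: Bystander, leave alone: brush lying on the counter; origin at the underside or on the counter
- coin_tray: Bystander, leave alone: grey three-part coin tray, 140 x 200 x 35 mm; origin at the underside or on the counter
There are look-alikes about, which are no part of the job. Of the things that look like the part that bears pin_grip, the smallest one is meant.

How it is judged:
By the outcome, as a careful person would: the job done as asked, in the order asked, and still so for the second after the job is handed in, with the robot touching nothing.
It also fails if it takes over 72 s, if anything falls off the work surface, if the arm or the gripper's body presses on something with over 40 N, if the wrist force passes 120 N, or if a joint passes its speed limit or range.

## Working session

There is one attempt and no reset: what is moved stays moved. The work goes in short steps, Python scripts to look and compute and a tool call to move; the robot and the scene stay as the last step left them, time stands still between calls to the robot, and variables do not carry over. Pictures are saved under pics/ and viewed, at most 10 in all, crops included, and the job is handed in when it is done.

Besides the shell and the picture viewer there is one more tool, called after ">>>" as name(argument=value, ...), one argument or row to a line, values as JSON. step_arm: Moves the arm, as the interface text tells. Its arguments: {"type":"object","properties":{"series":{"type":"array"},"gripper":{"type":"number"},"newtons":{"type":"number"}},"required":["series"]}

```bash
mkdir -p pics; cat > h.py <<'E'
import numpy as np, cv2
from scipy.spatial.transform import Rotation as R
from workcell import monitor, viewer, job
def shot(n):
    s=monitor.read_state(); p=viewer.read_camera(n)
    if n=="wrist":
        T=np.eye(4);T[:3,:3]=R.from_rotvec(s["tcp_rot"]).as_matrix();T[:3,3]=s["tool_pos"]
        p["Tw"]=T@np.array(p["hand_eye"])
    else: p["Tw"]=np.array(p["T"])
    return p
def save(p,f): cv2.imwrite(f,cv2.cvtColor(p["image"],cv2.COLOR_RGB2BGR))
def atz(p,uv,z):
    K=np.array(p["intrinsics"]);d=np.linalg.inv(K)@np.array([uv[0],uv[1],1.]);d=p["Tw"][:3,:3]@np.array([d[0],-d[1],-d[2]])
    o=p["Tw"][:3,3];return o+d*(z-o[2])/d[2]
def proj(p,X):
    X=np.atleast_2d(X);c=(X-p["Tw"][:3,3])@p["Tw"][:3,:3];K=np.array(p["intrinsics"])
    q=np.c_[c[:,0],-c[:,1],-c[:,2]]@K.T;return q[:,:2]/q[:,2:]
E
python3 - <<'E'
from h import *
np.set_printoptions(precision=3,suppress=True)
Z=dict(cover_hinge=.085,cover_handle=.087,pin_grip=.121,socket=.085,dial_grip=.071,holder=0,unit=0)
for n in ("scene","side","wrist"):
    p=shot(n);save(p,f"pics/{n}0.png");print(n,[k for k in p],p["Tw"][:3,3])
    for l,z in Z.items():
        for r in viewer.spot_point(p,l)[:4]: print(l,round(r["score"],2),np.round(r["point"]),atz(p,r["point"],z))
    for b in viewer.boxes_of(p,"pin_grip")[:4]: print("box",round(b["score"],2),np.round(b["extent"]))
print(monitor.read_state())
E
```

```text
scene ['image', 'intrinsics', 'T', 'shot', 'Tw'] [ 1.27  -0.682  0.768]
cover_hinge 0.64 [399. 217.] [0.56  0.168 0.085]
cover_handle 0.79 [343. 248.] [ 0.57  -0.024  0.087]
pin_grip 0.91 [230. 307.] [ 0.607 -0.332  0.121]
pin_grip 0.75 [211. 290.] [ 0.543 -0.333  0.121]
pin_grip 0.71 [144. 278.] [ 0.429 -0.414  0.121]
socket 0.78 [439. 241.] [0.688 0.16  0.085]
socket 0.33 [220. 279.] [ 0.485 -0.282  0.085]
holder 0.83 [219. 337.] [ 0.546 -0.333  0.   ]
holder 0.73 [397. 219.] [0.476 0.262 0.   ]
unit 0.2 [215. 280.] [ 0.382 -0.242  0.   ]
box 0.88 [234. 333.  24.  82.]
box 0.8 [215. 308.  20.  46.]
box 0.74 [146. 288.  25.  40.]
box 0.53 [160. 359.  59. 101.]
side ['image', 'intrinsics', 'T', 'shot', 'Tw'] [ 0.46  -0.867  0.984]
cover_hinge 0.9 [320. 197.] [0.554 0.164 0.085]
cover_handle 0.61 [334. 248.] [ 0.572 -0.026  0.087]
cover_handle 0.29 [329. 227.] [0.567 0.047 0.087]
pin_grip 0.92 [307. 388.] [ 0.482 -0.409  0.121]
pin_grip 0.73 [338. 352.] [ 0.548 -0.337  0.121]
pin_grip 0.62 [390. 344.] [ 0.654 -0.324  0.121]
socket 0.73 [368. 197.] [0.682 0.155 0.085]
socket 0.16 [338.
[... 303 characters left out ...]
7.  19.  61.]
box 0.52 [340. 358.  13.  37.]
wrist ['image', 'intrinsics', 'hand_eye', 'shot', 'Tw'] [0.675 0.074 0.374]
cover_handle 0.83 [206. 253.] [ 0.575 -0.029  0.087]
unit 0.72 [214. 109.] [0.566 0.091 0.   ]
box 0.34 [210. 132. 337. 264.]
{'time': 1.35, 'q': array([-0.037,  0.264,  1.604, -0.   ,  1.274, -0.037]), 'joint_vel': array([-0.001, -0.   ,  0.001, -0.001, -0.   , -0.   ]), 'joint_torque': array([ -0.001, -51.505, -36.772,  -0.   ,   0.001,  -0.   ]), 'tool_pos': array([ 0.675, -0.   ,  0.231]), 'tcp_rot': array([ 2.221,  2.221, -0.   ]), 'wrist_force': array([-0.383,  0.081, -0.145]), 'torque': array([ 0.004, -0.018,  0.035]), 'grip_force': 0.0, 'width': 1.0013795824473082}
```

View images.

View pics/scene0.png

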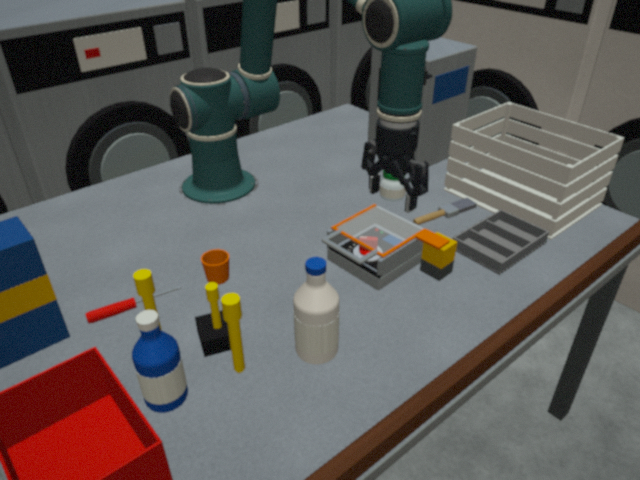

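View pics/side0.png

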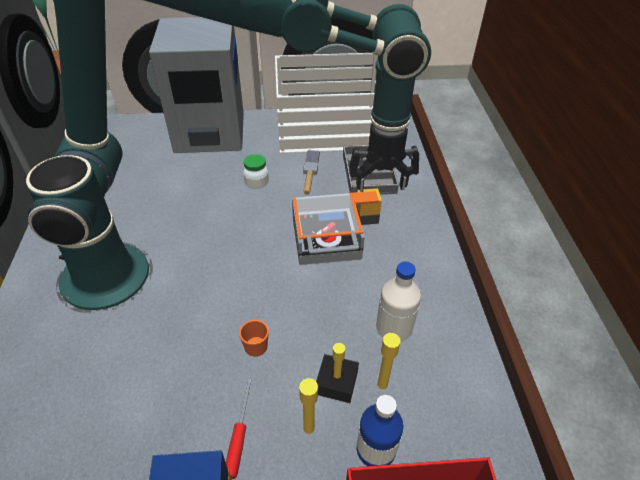

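View pics/wrist0.png

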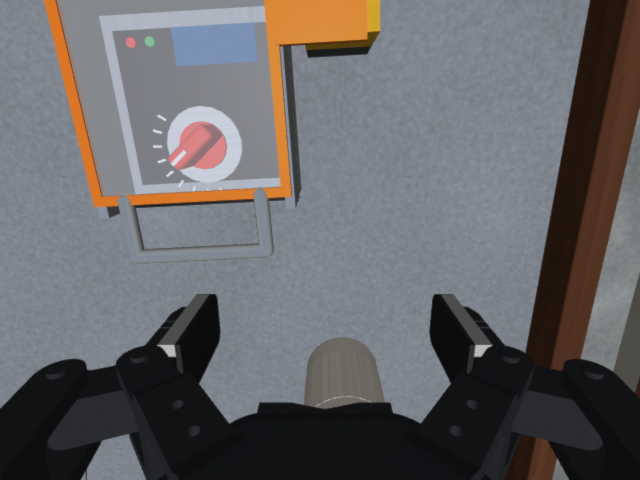

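```bash
python3 - <<'E'
from h import *
np.set_printoptions(precision=3,suppress=True)
w=shot("wrist")
for uv in [(138,256),(270,250),(98,207),(290,193)]: print(uv,atz(w,uv,.087))
a=shot("scene");b=shot("side")
def tri(u,v):
    P=[]
    for p in (a,b):
        d=atz(p,u if p is a else v,0)-p["Tw"][:3,3];d/=np.linalg.norm(d);P.append((p["Tw"][:3,3],d))
    A=sum(np.eye(3)-np.outer(d,d) for o,d in P);B=sum((np.eye(3)-np.outer(d,d))@o for o,d in P)
    return np.linalg.solve(A,B)
print("pin",tri((211,290),(338,352)),"tall",tri((230,307),(390,344)),"left",tri((144,278),(307,388)))
for l in ("detergent","softener","dosing_cup","pin_foot"):
    for p in (a,b): print(l,[(round(r["score"],2),atz(p,r["point"],.006 if l=="pin_foot" else 0)[:2]) for r in viewer.spot_point(p,l)[:3]])
for l in ("unit","cover_hinge","dial_grip","socket","cover_handle","holder"):
    print(l,[(round(r["score"],2),r["point"]) for p in (a,b) for r in viewer.spot_point(p,l)[:2]])
E
```

```text
(138, 256) [ 0.517 -0.031  0.087]
(270, 250) [ 0.629 -0.026  0.087]
(98, 207) [0.49  0.011 0.087]
(290, 193) [0.647 0.023 0.087]
pin [ 0.548 -0.337  0.124] tall [ 0.644 -0.351  0.158] left [ 0.482 -0.43   0.162]
detergent []
detergent [(0.83, array([ 0.699, -0.21 ]))]
softener [(0.88, array([ 0.608, -0.485]))]
softener [(0.87, array([ 0.618, -0.489])), (0.66, array([0.564, 0.091]))]
dosing_cup [(0.58, array([ 0.383, -0.236]))]
dosing_cup [(0.85, array([ 0.378, -0.235]))]
pin_foot [(0.68, array([ 0.646, -0.358])), (0.63, array([ 0.547, -0.337])), (0.6, array([ 0.613, -0.487]))]
pin_foot [(0.92, array([ 0.636, -0.361])), (0.81, array([ 0.542, -0.334])), (0.65, array([ 0.483, -0.434]))]
unit [(0.6, [373.5, 261.3]), (0.88, [322.4, 240.7])]
cover_hinge [(0.84, [397.0, 217.9]), (0.6, [442.0, 213.0]), (0.93, [320.5, 195.4]), (0.52, [367.5, 172.0])]
dial_grip [(0.45, [369.0, 239.9]), (0.49, [327.0, 227.5])]
socket [(0.91, [438.2, 241.1]), (0.89, [368.7, 198.4])]
cover_handle [(0.66, [342.3, 249.3]), (0.31, [373.2, 262.4]), (0.57, [333.6, 248.8])]
holder [(0.85, [217.7, 339.1]), (0.63, [136.8, 303.1]), (0.72, [337.2, 382.0]), (0.42, [336.3, 350.9])]
```

>>> step_arm(
  series=[-0.004,-0.02,0.0,0.18,-0.008,-0.04,0.02,0.36,-0.014,-0.06,0.03,0.54,-0.02,-0.08,0.05,0.72,-0.025,-0.1,0.06,0.9,-0.0285,-0.102,0.08,1.08,-0.0285,-0.102,0.09,1.26,-0.0285,-0.102,0.09,1.44],
  gripper=0.45,
  newtons=40,
)

```text
time: 3.5
tool_pos: [0.572, -0.0285, 0.1401]
tcp_rot: [-3.135, -0.196, 0.003]
wrist_force: [0.4, 0.4, 0.4]
width: 0.448
grip_force: 0.0
```

>>> step_arm(
  series=[0,0,0,0.06,0,0,0,0.06],
)

```text
time: 3.75
tool_pos: [0.5731, -0.0285, 0.1414]
tcp_rot: [3.14, 0.112, 0.0]
wrist_force: [-0.1, -0.7, -0.3]
width: 0.448
grip_force: 0.0
```

```bash
python3 - <<'E'
from h import *
np.set_printoptions(precision=4,suppress=True)
s=monitor.read_state();print(s["time"],s["tool_pos"],s["tcp_rot"],s["width"],s["wrist_force"])
print(R.from_rotvec(s["tcp_rot"]).as_matrix())
w=shot("wrist");save(w,"pics/w1.png")
for l,z in (("cover_handle",.087),("cover_hinge",.085),("dial_grip",.071),("socket",.085)): print(l,[(r["score"],r["point"],atz(w,r["point"],z)) for r in viewer.spot_point(w,l)[:2]])
E
```

```text
3.75 [ 0.5731 -0.0285  0.1414] [3.1396 0.1123 0.0003] 0.4479232470576785 [-0.05   -0.6878 -0.2579]
[[ 0.9974  0.0714  0.0002]
 [ 0.0714 -0.9974 -0.    ]
 [ 0.0002  0.     -1.    ]]
cover_handle [(0.6, [327.4, 258.3], array([ 0.572, -0.029,  0.087]))]
cover_hinge []
dial_grip []
socket []
```

View pics/w1.png

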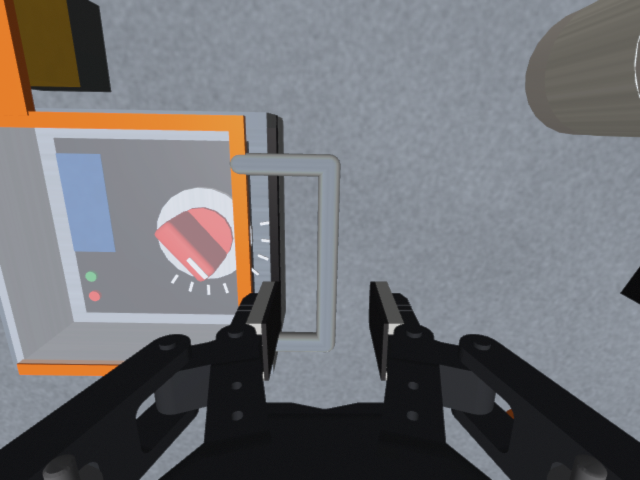

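>>> step_arm(
  series=[0,0,0.02,0,0,0,0.045,0,0,0,0.065,0,0,0,0.073,0,0,0,0.073,0],
)

```text
time: 4.62
tool_pos: [0.5724, -0.0284, 0.0673]
tcp_rot: [-3.139, -0.111, 0.003]
wrist_force: [0.5, -0.2, 0.1]
width: 0.452
grip_force: 0.0
```

>>> step_arm(
  series=[0,0,0,0,0,0,0,0,0,0,0,0,0,0,0,0],
  gripper=0,
  newtons=40,
)

```text
time: 5.12
tool_pos: [0.5741, -0.0299, 0.0695]
tcp_rot: [3.137, 0.111, 0.004]
wrist_force: [-0.2, -4.2, 0.3]
width: 0.13
grip_force: 38.9
```

```bash
python3 - <<'E'
import numpy as np
# shifts from start angle per call; tool y=-ux, z down ; 0.06 rad per row
r=.195;a0=.01
for c in range(4):
    s=a0+c*8*.06; out=[]
    for i in range(1,9):
        p=s+i*.06; out+=[0,round(-r*(np.cos(s)-np.cos(p)),4),round(-r*(np.sin(p)-np.sin(s)),4),0]
    print(out)
E
```

```text
[0, np.float64(-0.0005), np.float64(-0.0117), 0, 0, np.float64(-0.0016), np.float64(-0.0233), 0, 0, np.float64(-0.0035), np.float64(-0.0349), 0, 0, np.float64(-0.0061), np.float64(-0.0463), 0, 0, np.float64(-0.0093), np.float64(-0.0575), 0, 0, np.float64(-0.0132), np.float64(-0.0686), 0, 0, np.float64(-0.0177), np.float64(-0.0793), 0, 0, np.float64(-0.0229), np.float64(-0.0898), 0]
[0, np.float64(-0.0058), np.float64(-0.0102), 0, 0, np.float64(-0.0122), np.float64(-0.0199), 0, 0, np.float64(-0.0192), np.float64(-0.0293), 0, 0, np.float64(-0.0267), np.float64(-0.0383), 0, 0, np.float64(-0.0348), np.float64(-0.0467), 0, 0, np.float64(-0.0434), np.float64(-0.0547), 0, 0, np.float64(-0.0524), np.float64(-0.0622), 0, 0, np.float64(-0.0618), np.float64(-0.0691), 0]
[0, np.float64(-0.0098), np.float64(-0.0063), 0, 0, np.float64(-0.02), np.float64(-0.012), 0, 0, np.float64(-0.0306), np.float64(-0.0171), 0, 0, np.float64(-0.0414), np.float64(-0.0216), 0, 0, np.float64(-0.0525), np.float64(-0.0254), 0, 0, np.float64(-0.0637), np.float64(-0.0285), 0, 0, np.float64(-0.0752), np.float64(-0.031), 0, 0, np.float64(-0.0867), np.float64(-0.0327), 0]
[0, np.float64(-0.0117), np.float64(-0.0011), 0, 0, np.float64(-0.0233), np.float64(-0.0014), 0, 0, np.float64(-0.035), np.float64(-0.0011), 0, 0, np.float64(-0.0467), np.float64(-0.0), 0, 0, np.float64(-0.0583), np.float64(0.0017), 0, 0, np.float64(-0.0697), np.float64(0.0041), 0, 0, np.float64(-0.081), np.float64(0.0072), 0, 0, np.float64(-0.092), np.float64(0.011), 0]
```

>>> step_arm(
  series=[0,-0.0005,-0.0117,0,0,-0.0016,-0.0233,0,0,-0.0035,-0.0349,0,0,-0.0061,-0.0463,0,0,-0.0093,-0.0575,0,0,-0.0132,-0.0686,0,0,-0.0177,-0.0793,0,0,-0.0229,-0.0898,0],
)

```text
time: 6.12
tool_pos: [0.5729, -0.009, 0.1587]
tcp_rot: [3.134, 0.111, 0.006]
wrist_force: [5.3, -10.6, -5.8]
width: 0.122
grip_force: 38.8
```

>>> step_arm(
  series=[0,-0.0058,-0.0102,0,0,-0.0122,-0.0199,0,0,-0.0192,-0.0293,0,0,-0.0267,-0.0383,0,0,-0.0348,-0.0467,0,0,-0.0434,-0.0547,0,0,-0.0524,-0.0622,0,0,-0.0618,-0.0691,0],
)

```text
time: 7.12
tool_pos: [0.5698, 0.0503, 0.2308]
tcp_rot: [3.129, 0.11, 0.011]
wrist_force: [3.3, -17.2, 5.1]
width: 0.124
grip_force: 38.9
```

>>> step_arm(
  series=[0,-0.0098,-0.0063,0,0,-0.02,-0.012,0,0,-0.0306,-0.0171,0,0,-0.0414,-0.0216,0,0,-0.0525,-0.0254,0,0,-0.0637,-0.0285,0,0,-0.0752,-0.031,0,0,-0.0867,-0.0327,0],
)

```text
time: 8.12
tool_pos: [0.5651, 0.1389, 0.2664]
tcp_rot: [3.133, 0.109, 0.02]
wrist_force: [2.6, -12.0, 13.9]
width: 0.118
grip_force: 41.8
```

>>> step_arm(
  series=[0,-0.0117,-0.003,0,0,-0.0233,-0.005,0,0,-0.035,-0.006,0,0,-0.0467,-0.005,0,0,-0.0583,-0.0035,0,0,-0.0697,-0.001,0,0,-0.081,0.002,0,0,-0.088,0.004,0],
)

```text
time: 9.12
tool_pos: [0.5601, 0.2291, 0.2599]
tcp_rot: [3.138, 0.11, 0.022]
wrist_force: [11.7, -5.8, 2.2]
width: 0.121
grip_force: 39.0
```

>>> step_arm(
  series=[0,0,0,0,0,0,0,0,0,0,0,0],
)

```text
time: 9.5
tool_pos: [0.5601, 0.23, 0.2595]
tcp_rot: [-3.139, -0.111, -0.022]
wrist_force: [10.8, -0.7, 0.5]
width: 0.12
grip_force: 39.0
```

```bash
python3 - <<'E'
from h import *
a=shot("scene");save(a,"pics/s2.png")
im=cv2.imread("pics/s2.png")[130:300,290:500];cv2.imwrite("pics/s2c.png",cv2.resize(im,None,fx=3,fy=3))
s=monitor.read_state();print(s["time"],s["tool_pos"],s["q"])
E
```

```text
9.55 [0.56008854 0.23001992 0.25953867] [ 0.35068206  0.1084337   1.7345914  -0.00387076  1.28522587  1.85209912]
```

View pics/s2c.png

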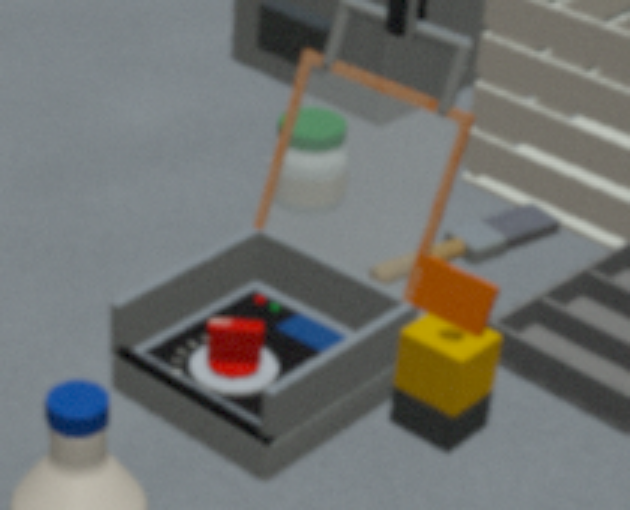

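>>> step_arm(
  series=[0.002,-0.004,0.001,0,0.004,-0.008,0.002,0,0.004,-0.008,0.002,0,0.004,-0.008,0.002,0],
)

```text
time: 10.05
tool_pos: [0.5599, 0.2355, 0.2576]
tcp_rot: [3.135, 0.11, 0.009]
wrist_force: [-0.7, -10.7, 9.0]
width: 0.12
grip_force: 39.7
```

>>> step_arm(
  series=[0,0.004,0,0,0,0.004,0,0,0,0.004,0,0,0,0.004,-0.025,0,0,0.004,-0.06,0,-0.005,0.05,-0.06,0,-0.01,0.11,-0.06,0,-0.016,0.17,-0.06,0],
  gripper=0.5,
)

```text
time: 11.05
tool_pos: [0.5539, 0.067, 0.3137]
tcp_rot: [-3.139, -0.114, -0.0]
wrist_force: [1.2, -0.8, -0.1]
width: 0.5
grip_force: 0.0
```

>>> step_arm(
  series=[-0.006,0.06,0,0,-0.012,0.12,0,0,-0.018,0.18,0,0,-0.024,0.24,0,0,-0.03,0.3,0.0,0,-0.034,0.35,0.03,0,-0.034,0.36,0.05,0,-0.034,0.36,0.06,0],
)

```text
time: 12.05
tool_pos: [0.5449, -0.2932, 0.2515]
tcp_rot: [-3.137, -0.11, 0.004]
wrist_force: [0.5, -0.1, 0.3]
width: 0.497
grip_force: 0.0
```

```bash
cat > pin.py <<'E'
from h import *
np.set_printoptions(precision=4,suppress=True)
s=monitor.read_state();print(s["time"],s["tool_pos"],s["tcp_rot"],s["width"])
M=R.from_rotvec(s["tcp_rot"]).as_matrix()
w=shot("wrist");save(w,"pics/w_%d.png"%(s["time"]*10))
for l,z in (("pin_grip",.121),("holder",.0)):
    for r in viewer.spot_point(w,l)[:3]:
        X=atz(w,r["point"],z);print(l,round(r["score"],2),r["point"],X,"tool",M.T@(X-s["tool_pos"]))
for b in viewer.boxes_of(w,"pin_grip")[:3]: print(b)
for b in viewer.boxes_of(w,"holder")[:3]: print(b)
E
python3 pin.py; ls pics
```

```text
12.05 [ 0.5449 -0.2932  0.2515] [-3.1371 -0.1095  0.0042] 0.4970118755376066
pin_grip 0.96 [509.8, 323.9] [ 0.4665 -0.4564  0.121 ] tool [-0.0893  0.1577  0.1303]
pin_grip 0.93 [379.6, 224.0] [ 0.5468 -0.335   0.121 ] tool [-0.0007  0.0422  0.1304]
pin_grip 0.66 [428.8, 90.3] [ 0.6469 -0.3586  0.121 ] tool [0.0974 0.0727 0.13  ]
holder 0.73 [359.7, 194.7] [ 0.5475 -0.3304  0.    ] tool [0.0006 0.038  0.2514]
{'extent': [424.2, 85.5, 91.3, 63.7], 'score': 0.83}
{'extent': [379.1, 216.1, 36.1, 44.9], 'score': 0.8}
{'extent': [490.1, 304.8, 107.9, 109.2], 'score': 0.63}
{'extent': [369.2, 197.3, 96.4, 96.0], 'score': 0.95}
s2.png
s2c.png
scene0.png
side0.png
w1.png
w_120.png
wrist0.png
```

>>> step_arm(
  series=[-0.001,0.042,0.02,0,-0.001,0.042,0.07,0,-0.001,0.042,0.12,0,-0.001,0.042,0.143,0,-0.001,0.042,0.15,0,-0.001,0.042,0.15,0],
)

```text
time: 13.05
tool_pos: [0.5486, -0.3356, 0.1051]
tcp_rot: [3.139, 0.112, 0.002]
wrist_force: [0.0, 0.4, 0.1]
width: 0.5
grip_force: 0.0
```

>>> step_arm(
  series=[0,0,0,0,0,0,0,0,0,0,0,0,0,0,0,0],
  gripper=0,
  newtons=50,
)

```text
time: 13.55
tool_pos: [0.5491, -0.3364, 0.1064]
tcp_rot: [3.138, 0.111, 0.005]
wrist_force: [1.3, 1.0, 6.8]
width: 0.263
grip_force: 49.5
```

>>> step_arm(
  series=[0,0,-0.03,0,0,0,-0.08,0,0,0,-0.13,0,0.01,-0.03,-0.165,0,0.02,-0.09,-0.165,0,0.035,-0.15,-0.165,0,0.05,-0.21,-0.165,0,0.065,-0.27,-0.165,0],
)

```text
time: 14.55
tool_pos: [0.5933, -0.06, 0.2692]
tcp_rot: [3.139, 0.11, 0.001]
wrist_force: [1.1, 0.5, -2.1]
width: 0.268
grip_force: 49.5
```

>>> step_arm(
  series=[0.015,-0.06,0,0,0.025,-0.12,0,0,0.035,-0.18,0,0,0.045,-0.216,0,0,0.045,-0.216,0,0],
)

```text
time: 15.18
tool_pos: [0.6229, 0.1598, 0.2686]
tcp_rot: [-3.139, -0.117, 0.0]
wrist_force: [-0.6, -0.1, -0.5]
width: 0.265
grip_force: 49.6
```

```bash
cat > soc.py <<'E'
from h import *
np.set_printoptions(precision=4,suppress=True)
s=monitor.read_state();print(s["time"],s["tool_pos"],s["tcp_rot"],s["width"],s["wrist_force"])
M=R.from_rotvec(s["tcp_rot"]).as_matrix()
for n in ("wrist","side","scene"):
    w=shot(n);save(w,"pics/%s_%d.png"%(n,s["time"]*10))
    for r in viewer.spot_point(w,"socket")[:2]:
        X=atz(w,r["point"],.085);print(n,"socket",round(r["score"],2),r["point"],X,"tool",M.T@(X-s["tool_pos"]))
    for r in viewer.spot_point(w,"pin_foot")[:2]:
        X=atz(w,r["point"],s["tool_pos"][2]-.1004);print("foot",round(r["score"],2),r["point"],X,"tool",M.T@(X-s["tool_pos"]))
E
python3 soc.py; ls pics
```

```text
15.175 [0.6229 0.1598 0.2686] [-3.1388 -0.1174  0.0003] 0.2653766508930989 [-0.5982 -0.0936 -0.5046]
wrist socket 0.95 [330.0, 135.5] [0.6883 0.1612 0.085 ] tool [0.0654 0.0036 0.1836]
foot 0.9 [324.6, 233.9] [0.6229 0.1611 0.1682] tool [ 0.0001 -0.0012  0.1004]
side socket 0.73 [369.0, 193.9] [0.6864 0.1675 0.085 ] tool [ 0.064  -0.0028  0.1836]
side socket 0.44 [329.1, 226.0] [0.5679 0.0518 0.085 ] tool [-0.0629  0.1037  0.1836]
foot 0.79 [344.6, 173.6] [0.615  0.1543 0.1682] tool [-0.0082  0.005   0.1004]
foot 0.6 [382.1, 386.3] [ 0.6129 -0.4395  0.1682] tool [-0.0547  0.5969  0.1001]
scene socket 0.87 [438.1, 242.7] [0.6897 0.1539 0.085 ] tool [0.0663 0.011  0.1836]
foot 0.84 [236.1, 368.9] [ 0.7767 -0.4252  0.1682] tool [0.1097 0.5949 0.1   ]
foot 0.53 [421.6, 195.8] [0.6185 0.1679 0.1682] tool [-0.0037 -0.0083  0.1004]
s2.png
s2c.png
scene0.png
scene_151.png
side0.png
side_151.png
w1.png
w_120.png
wrist0.png
wrist_151.png
```

View pics/wrist_151.png

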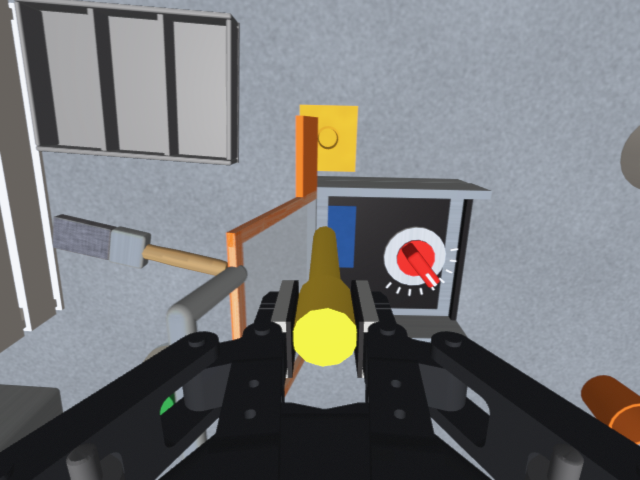

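>>> step_arm(
  series=[0.02,0.002,0.01,0,0.04,0.004,0.03,0,0.045,0.004,0.05,0,0.045,0.004,0.053,0,0.045,0.004,0.053,0],
)

```text
time: 16.25
tool_pos: [0.6674, 0.156, 0.2155]
tcp_rot: [3.14, 0.111, -0.002]
wrist_force: [0.2, 0.4, -1.3]
width: 0.266
grip_force: 49.6
```

```bash
python3 soc.py; python3 - <<'E'
import cv2,glob
f=sorted(glob.glob("pics/wrist_*.png"))[-1];im=cv2.imread(f)[60:310,220:440];cv2.imwrite("pics/wc.png",cv2.resize(im,None,fx=2.4,fy=2.4))
E
```

```text
16.25 [0.6674 0.156  0.2155] [ 3.1395  0.1111 -0.002 ] 0.26553269354099773 [ 0.1941  0.3806 -1.2724]
wrist socket 0.8 [318.1, 199.4] [0.6857 0.1635 0.085 ] tool [ 0.0189 -0.0062  0.1305]
foot 0.63 [326.0, 233.4] [0.6677 0.1562 0.1151] tool [ 0.0005 -0.0002  0.1004]
side socket 0.57 [369.6, 193.5] [0.6883 0.169  0.085 ] tool [ 0.0219 -0.0115  0.1305]
foot 0.65 [306.3, 429.3] [ 0.477  -0.4837  0.1151] tool [-0.2351  0.6246  0.1007]
foot 0.61 [380.4, 387.1] [ 0.6195 -0.413   0.1151] tool [-0.0879  0.5642  0.1005]
scene socket 0.8 [440.5, 241.7] [0.6907 0.161  0.085 ] tool [ 0.0237 -0.0033  0.1305]
foot 0.88 [435.0, 224.7] [0.6655 0.167  0.1151] tool [-0.001  -0.0111  0.1004]
foot 0.67 [237.8, 369.9] [ 0.7366 -0.4015  0.1151] tool [0.0297 0.561  0.1004]
```

View pics/wc.png

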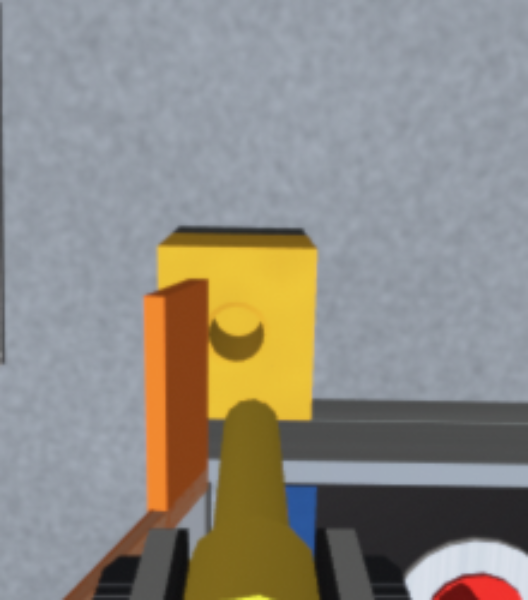

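>>> step_arm(
  series=[0.01,-0.003,0,0,0.019,-0.0055,0,0,0.019,-0.0055,0.01,0,0.019,-0.0055,0.018,0,0.019,-0.0055,0.024,0,0.019,-0.0055,0.03,0,0.019,-0.0055,0.036,0,0.019,-0.0055,0.042,0],
)

```text
time: 17.7
tool_pos: [0.6867, 0.1629, 0.1736]
tcp_rot: [-3.14, -0.111, -0.0]
wrist_force: [0.7, -0.3, -1.1]
width: 0.264
grip_force: 49.6
```

>>> step_arm(
  series=[0,0,0.006,0,0,0,0.012,0,0,0,0.018,0,0,0,0.023,0,0,0,0.027,0,0,0,0.03,0,0,0,0.032,0],
)

```text
time: 18.58
tool_pos: [0.6868, 0.1629, 0.1418]
tcp_rot: [-3.14, -0.111, -0.0]
wrist_force: [-0.6, -0.3, -0.5]
width: 0.263
grip_force: 49.6
```

>>> step_arm(
  series=[0,0,0.002,0,0,0,0.004,0,0,0,0.006,0,0,0,0.006,0],
)

```text
time: 19.08
tool_pos: [0.6877, 0.163, 0.1403]
tcp_rot: [-3.139, -0.111, -0.005]
wrist_force: [-5.3, -1.5, 13.2]
width: 0.264
grip_force: 51.2
```

>>> step_arm(
  series=[0,0,0,0,0,0,0,0,0,0,-0.01,0,0,0,-0.035,0,0,0,-0.07,0,-0.01,0.0,-0.1,0,-0.03,0.02,-0.11,0,-0.05,0.05,-0.11,0],
  gripper=0.48,
)

```text
time: 20.08
tool_pos: [0.641, 0.1099, 0.2483]
tcp_rot: [-3.139, -0.114, -0.006]
wrist_force: [-0.1, 0.1, -0.5]
width: 0.479
grip_force: 0.0
```

```bash
cat > d.py <<'E'
from h import *
np.set_printoptions(precision=4,suppress=True)
s=monitor.read_state();print(s["time"],s["tool_pos"],s["tcp_rot"],s["width"],s["q"])
M=R.from_rotvec(s["tcp_rot"]).as_matrix()
for n in ("wrist","side","scene"):
    w=shot(n);save(w,"pics/%s_%d.png"%(n,s["time"]*10))
    for r in viewer.spot_point(w,"dial_grip")[:2]:
        X=atz(w,r["point"],.071);print(n,"dial",round(r["score"],2),r["point"],X,"tool",M.T@(X-s["tool_pos"]))
    for l,z in (("pin_grip",.155),("pin_foot",.04)):
        for r in viewer.spot_point(w,l)[:3]: print(l,round(r["score"],2),r["point"],atz(w,r["point"],z))
E
python3 d.py
```

```text
20.075 [0.641  0.1099 0.2483] [-3.1391 -0.1136 -0.0057] 0.4789735041266984 [0.1314 0.2058 1.6435 0.0001 1.2885 1.6298]
wrist dial 0.84 [375.7, 294.0] [0.5615 0.0551 0.071 ] tool [-0.0839  0.0489  0.1769]
pin_grip 0.98 [247.5, 164.7] [0.6866 0.1645 0.155 ]
pin_foot 0.83 [270.4, 153.9] [0.6857 0.1662 0.04  ]
pin_foot 0.15 [248.2, 164.9] [0.6737 0.1873 0.04  ]
side dial 0.82 [326.8, 225.7] [0.5638 0.0676 0.071 ] tool [-0.0808  0.0366  0.1769]
side dial 0.56 [254.5, 184.1] [0.3781 0.2468 0.071 ] tool [-0.253  -0.1555  0.1764]
pin_grip 0.8 [387.3, 341.8] [ 0.6405 -0.3415  0.155 ]
pin_grip 0.64 [306.3, 391.3] [ 0.4805 -0.4324  0.155 ]
pin_grip 0.61 [366.9, 174.3] [0.6747 0.164  0.155 ]
pin_foot 0.69 [365.9, 205.9] [0.6818 0.1697 0.04  ]
pin_foot 0.64 [306.8, 431.0] [ 0.4792 -0.4539  0.04  ]
pin_foot 0.57 [380.3, 388.8] [ 0.6325 -0.3775  0.04  ]
scene dial 0.89 [369.4, 238.5] [0.5645 0.0652 0.071 ] tool [-0.0802  0.0391  0.1769]
scene dial 0.52 [216.8, 276.6] [ 0.4577 -0.2749  0.071 ] tool [-0.2114  0.3705  0.1764]
pin_grip 0.78 [231.3, 307.1] [ 0.6438 -0.3494  0.155 ]
pin_grip 0.74 [144.3, 282.5] [ 0.4848 -0.4326  0.155 ]
pin_foot 0.77 [236.3, 368.9] [ 0.6716 -0.37    0.04  ]
```

>>> step_arm(
  series=[-0.04,0.02,0,0,-0.09,0.04,0,0,-0.13,0.042,0,0,-0.13,0.042,0,0,-0.13,0.042,0,0],
)

```text
time: 21.3
tool_pos: [0.5146, 0.0586, 0.2464]
tcp_rot: [-3.14, -0.111, -0.003]
wrist_force: [0.8, -0.0, 0.2]
width: 0.48
grip_force: 0.0
```

```bash
cat > dial.py <<'E'
from h import *
np.set_printoptions(precision=4,suppress=True)
s=monitor.read_state();print(s["time"],s["tool_pos"],s["tcp_rot"],s["q"][5])
M=R.from_rotvec(s["tcp_rot"]).as_matrix()
w=shot("wrist");save(w,"pics/dial_%d.png"%(s["time"]*10))
for r in viewer.spot_point(w,"dial_grip")[:2]:
    X=atz(w,r["point"],.071);print("dial",round(r["score"],2),r["point"],X,"tool",M.T@(X-s["tool_pos"]))
h=cv2.cvtColor(w["image"],cv2.COLOR_RGB2HSV)
m=(((h[...,0]<8)|(h[...,0]>172))&(h[...,1]>110)&(h[...,2]>70)).astype(np.uint8)
n,L,S,C=cv2.connectedComponentsWithStats(m)
for i in np.argsort(-S[1:,4])[:3]+1: print(S[i],C[i])
cv2.imwrite("pics/dc.png",cv2.resize(cv2.imread("pics/dial_%d.png"%(s["time"]*10))[100:400,160:500],None,fx=2,fy=2))
E
python3 dial.py
```

```text
21.3 [0.5146 0.0586 0.2464] [-3.1395 -0.1114 -0.0028] 1.565144314788479
dial 0.58 [332.6, 154.7] [0.5646 0.0563 0.071 ] tool [0.0495 0.0058 0.1755]
dial 0.17 [298.7, 149.4] [0.567  0.0859 0.071 ] tool [ 0.054  -0.0235  0.1755]
[ 309  129   44   47 1535] [330.4391 150.5283]
[237 196  10  10  70] [241.6286 200.5   ]
[554 306   1   1   1] [554. 306.]
```

View pics/dc.png

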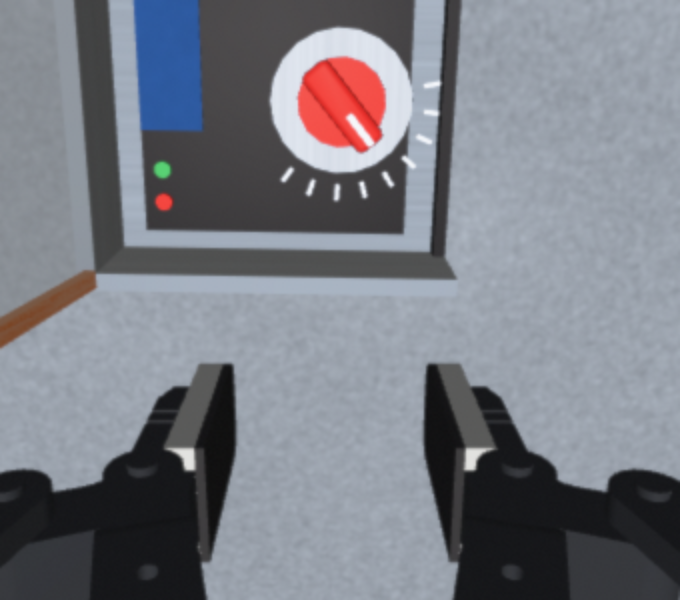

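```bash
python3 - <<'E'
from h import *
s=monitor.read_state();M=R.from_rotvec(s["tcp_rot"]).as_matrix()
w=shot("wrist")
for uv,z in (((332,153),.079),((330.5,150),.045),((318.5,135),.079),((345.5,171),.079),((240.5,185),.036)):
    X=atz(w,uv,z);print(X,M.T@(X-s["tool_pos"]))
E
```

```text
[0.56683406 0.05725816 0.079     ] [0.05147554 0.00514264 0.16725249]
[0.5672676  0.05798172 0.045     ] [0.0519248  0.00445272 0.20125298]
[0.58064619 0.06960257 0.079     ] [ 0.06612986 -0.00618917  0.16726773]
[0.55263214 0.04456539 0.079     ] [0.03640767 0.01679425 0.16723681]
[0.52687722 0.14370344 0.036     ] [ 0.01771814 -0.08392193  0.21022078]
```

>>> step_arm(
  series=[0.03,0.003,0.0,-0.18,0.052,0.005,0.02,-0.36,0.052,0.005,0.06,-0.54,0.052,0.005,0.1,-0.65,0.052,0.005,0.14,-0.65,0.052,0.005,0.17,-0.65,0.052,0.005,0.186,-0.65,0.052,0.005,0.192,-0.65],
)

```text
time: 22.45
tool_pos: [0.566, 0.0572, 0.0529]
tcp_rot: [-2.939, -1.108, 0.002]
wrist_force: [0.2, -0.3, -0.4]
width: 0.479
grip_force: 0.0
```

>>> step_arm(
  series=[0,0,0,0,0,0,0,0,0,0,0,0,0,0,0,0],
  gripper=0,
  newtons=60,
)

```text
time: 22.95
tool_pos: [0.567, 0.0574, 0.0552]
tcp_rot: [2.939, 1.108, 0.004]
wrist_force: [0.5, 1.1, 4.0]
width: 0.152
grip_force: 61.0
```

```bash
cat > st.py <<'E'
from h import *
np.set_printoptions(precision=3,suppress=True)
s=monitor.read_state();print(s["time"],s["tool_pos"],s["tcp_rot"],"F",s["wrist_force"],"M",s["torque"],s["grip_force"],s["width"],"q6",s["q"][5],s["joint_torque"][5])
x=R.from_rotvec(s["tcp_rot"]).as_matrix()[:,0];print("yaw",np.arctan2(x[1],x[0]))
E
python3 st.py
```

```text
22.95 [0.567 0.057 0.055] [2.939 1.108 0.004] F [0.532 1.129 4.019] M [0.304 0.043 0.074] 60.99762439727783 0.15191036467874303 q6 0.9067876890750525 0.012077943538315594
yaw 0.7207304598015976
```

>>> step_arm(
  series=[0,0,0,0.1,0,0,0,0.22,0,0,0,0.34,0,0,0,0.46,0,0,0,0.56,0,0,0,0.64,0,0,0,0.66,0,0,0,0.66],
)

```text
time: 23.95
tool_pos: [0.5672, 0.0568, 0.0552]
tcp_rot: [3.139, 0.097, 0.004]
wrist_force: [-0.7, -1.0, 6.1]
width: 0.152
grip_force: 61.4
```

```bash
python3 st.py
```

```text
23.95 [0.567 0.057 0.055] [3.139 0.097 0.004] F [-0.669 -0.961  6.063] M [-0.232 -0.01   0.006] 61.439892053604126 0.15161893843441757 q6 1.566005841424085 -0.00227896285650786
yaw 0.061784619985777556
```

>>> step_arm(
  series=[0,0,0,0.025,0,0,0,0.05,0,0,0,0.05],
)

```text
time: 24.32
tool_pos: [0.5672, 0.0567, 0.0552]
tcp_rot: [3.141, 0.018, 0.004]
wrist_force: [1.0, -1.5, 5.9]
width: 0.152
grip_force: 61.4
```

```bash
python3 st.py
```

```text
24.325 [0.567 0.057 0.055] [3.141 0.018 0.004] F [ 0.956 -1.507  5.868] M [-0.271  0.012 -0.008] 61.43766403198242 0.15167026474938058 q6 1.615986409560566 0.007274620147654787
yaw 0.011744471979429981
```

>>> step_arm(
  series=[0,0,0,0.025,0,0,0,0.05,0,0,0,0.05],
)

```text
time: 24.7
tool_pos: [0.5672, 0.0566, 0.0552]
tcp_rot: [3.14, -0.06, 0.004]
wrist_force: [0.2, -2.1, 5.7]
width: 0.15
grip_force: 61.4
```

```bash
python3 st.py
```

```text
24.7 [0.567 0.057 0.055] [ 3.14  -0.06   0.004] F [ 0.183 -2.114  5.656] M [-0.295 -0.028 -0.01 ] 61.43905520439148 0.1497068783612574 q6 1.6660125306006768 0.007510729192290455
yaw -0.03821693638273355
```

>>> step_arm(
  series=[0,0,0,0.02,0,0,0,0.04,0,0,0,0.04],
)

```text
time: 25.08
tool_pos: [0.5672, 0.0566, 0.0552]
tcp_rot: [3.139, -0.123, 0.004]
wrist_force: [0.0, -1.5, 5.8]
width: 0.152
grip_force: 61.4
```

```bash
python3 st.py
```

```text
25.075 [0.567 0.057 0.055] [ 3.139 -0.123  0.004] F [ 0.049 -1.49   5.845] M [-0.346  0.009 -0.008] 61.440757513046265 0.15213624235832263 q6 1.7059995853419405 -0.005420005327323452
yaw -0.07821768217358875
```

>>> step_arm(
  series=[0,0,0,0.02,0,0,0,0.04,0,0,0,0.04],
)

```text
time: 25.45
tool_pos: [0.5672, 0.0566, 0.0552]
tcp_rot: [3.135, -0.184, 0.004]
wrist_force: [0.1, -1.8, 5.4]
width: 0.151
grip_force: 61.5
```

```bash
python3 st.py
```

```text
25.45 [0.567 0.057 0.055] [ 3.135 -0.184  0.004] F [ 0.105 -1.779  5.385] M [-0.359  0.061  0.204] 61.544272899627686 0.15083738667037044 q6 1.745463000212263 0.22576316725462675
yaw -0.1174129548200535
```

>>> step_arm(
  series=[0,0,0,0.009,0,0,0,0.018,0,0,0,0.018],
)

```text
time: 25.82
tool_pos: [0.5672, 0.0566, 0.0552]
tcp_rot: [3.134, -0.212, 0.004]
wrist_force: [-1.0, -1.7, 6.2]
width: 0.148
grip_force: 61.7
```

```bash
python3 st.py
```

```text
25.825 [0.567 0.057 0.055] [ 3.134 -0.212  0.004] F [-0.961 -1.747  6.239] M [-0.368 -0.046  0.3  ] 61.70235872268677 0.14771900201934832 q6 1.763117538728364 0.3371379431337118
yaw -0.134895847350157
```

>>> step_arm(
  series=[0,0,0,0.007,0,0,0,0.007,0,0,0,0.007,0,0,0,0.007,0,0,0,0.007],
)

```text
time: 26.45
tool_pos: [0.5672, 0.0566, 0.0552]
tcp_rot: [3.133, -0.222, 0.004]
wrist_force: [0.8, -2.2, 5.8]
width: 0.15
grip_force: 61.8
```

```bash
python3 st.py
```

```text
26.45 [0.567 0.057 0.055] [ 3.133 -0.222  0.004] F [ 0.803 -2.231  5.761] M [-0.297  0.008  0.317] 61.78877234458923 0.14961037424048554 q6 1.7699989294451297 0.3707333095371723
yaw -0.14172210798353588
```

>>> step_arm(
  series=[0,0,0,0,0,0,0,0,0,0,0,0,0,0,-0.02,0,0,0,-0.06,0,0,0,-0.11,0,0,0.04,-0.16,0,0,0.1,-0.2,0],
  gripper=0.48,
)

```text
time: 27.45
tool_pos: [0.5535, -0.0329, 0.2503]
tcp_rot: [-3.134, 0.222, -0.005]
wrist_force: [1.7, -1.3, 0.3]
width: 0.48
grip_force: 0.0
```

>>> step_arm(
  series=[-0.01,0.03,0,0,-0.02,0.06,0,0,-0.02,0.06,0,0,-0.02,0.06,0,0,-0.02,0.06,0,0,-0.02,0.06,0,0,-0.02,0.06,0,0,-0.02,0.06,0,0],
)

```text
time: 28.45
tool_pos: [0.5245, -0.089, 0.2476]
tcp_rot: [-3.133, 0.226, 0.0]
wrist_force: [0.6, -0.2, -0.3]
width: 0.479
grip_force: 0.0
```

>>> step_arm(
  series=[0,0,0,0,0,0,0,0,0,0,0,0,0,0,0,0,0,0,0,0,0,0,0,0,0,0,0,0,0,0,0,0],
)

```text
time: 29.45
tool_pos: [0.5244, -0.0893, 0.2477]
tcp_rot: [-3.133, 0.226, 0.0]
wrist_force: [0.0, -0.2, 0.5]
width: 0.481
grip_force: 0.0
```

```bash
cat > cov.py <<'E'
from h import *
np.set_printoptions(precision=1,suppress=True)
print(monitor.read_state()["time"])
ux=np.array([-.068,.9977,0]);dial=np.array([.567,.0575,0]);hg=dial+.108*ux+[0,0,.085]
ims=[]
for n in ("scene","side"):
    p=shot(n)
    print(n,[(round(r["score"],2),np.array(r["point"])) for r in viewer.spot_point(p,"cover_handle")[:2]])
    for a in (1.35,1.4,1.45,1.5,1.55,1.6,1.65,1.7): print(a,proj(p,hg+.195*np.array([-ux[0]*np.cos(a),-ux[1]*np.cos(a),np.sin(a)]))[0])
    save(p,"pics/f.png");im=cv2.imread("pics/f.png")
    c=im[120:300,290:490] if n=="scene" else im[110:290,240:440]
    ims.append(cv2.resize(c,None,fx=2,fy=2))
cv2.imwrite("pics/final.png",np.hstack(ims))
E
python3 cov.py
```

```text
29.45
scene [(0.75, array([404.5, 140.1]))]
1.35 [392.7 149.1]
1.4 [395.6 146.9]
1.45 [398.5 145. ]
1.5 [401.4 143.2]
1.55 [404.2 141.7]
1.6 [407.  140.4]
1.65 [409.8 139.3]
1.7 [412.5 138.5]
side []
1.35 [326.  146.9]
1.4 [325.4 143.8]
1.45 [324.8 141. ]
1.5 [324.2 138.3]
1.55 [323.5 135.8]
1.6 [322.9 133.5]
1.65 [322.3 131.4]
1.7 [321.7 129.5]
```

View pics/final.png

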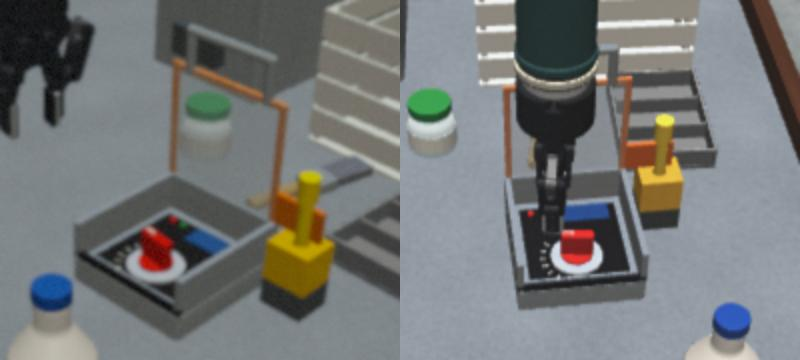

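The pin stands upright in the yellow socket with the cover's lug right behind it, and the dial is free. I'll wait for the cover to settle.

>>> step_arm(
  series=[0,0,0,0,0,0,0,0,0,0,0,0,0,0,0,0,0,0,0,0,0,0,0,0,0,0,0,0,0,0,0,0],
)

```text
time: 30.65
tool_pos: [0.5245, -0.0893, 0.2476]
tcp_rot: [-3.133, 0.226, 0.0]
wrist_force: [-0.0, -0.5, -0.3]
width: 0.481
grip_force: 0.0
```

>>> step_arm(
  series=[0,0,0,0,0,0,0,0,0,0,0,0,0,0,0,0,0,0,0,0,0,0,0,0,0,0,0,0,0,0,0,0],
)

```text
time: 31.65
tool_pos: [0.5245, -0.0893, 0.2477]
tcp_rot: [-3.133, 0.226, -0.0]
wrist_force: [-0.4, -0.4, -0.3]
width: 0.481
grip_force: 0.0
```

>>> step_arm(
  series=[0,0,0,0,0,0,0,0,0,0,0,0,0,0,0,0,0,0,0,0,0,0,0,0,0,0,0,0,0,0,0,0],
)

```text
time: 32.65
tool_pos: [0.5245, -0.0893, 0.2477]
tcp_rot: [3.133, -0.226, -0.0]
wrist_force: [0.1, -0.3, 0.7]
width: 0.481
grip_force: 0.0
```

>>> step_arm(
  series=[0,0,0,0,0,0,0,0,0,0,0,0,0,0,0,0,0,0,0,0,0,0,0,0,0,0,0,0,0,0,0,0],
)

```text
time: 33.65
tool_pos: [0.5245, -0.0893, 0.2477]
tcp_rot: [3.133, -0.226, 0.0]
wrist_force: [0.9, -0.4, 0.7]
width: 0.477
grip_force: 0.0
```

```bash
python3 cov.py | grep -v "^1"; cp pics/f.png pics/f33.png; python3 -c "
from h import *
p=shot('scene');save(p,'pics/sc33.png')"
```

```text
33.65
scene [(0.76, array([397.9, 143.3]))]
side []
```

>>> step_arm(
  series=[0,0,0,0,0,0,0,0,0,0,0,0,0,0,0,0,0,0,0,0,0,0,0,0,0,0,0,0,0,0,0,0],
)

```text
time: 34.9
tool_pos: [0.5244, -0.0893, 0.2477]
tcp_rot: [-3.133, 0.226, 0.0]
wrist_force: [0.1, -1.0, 0.1]
width: 0.485
grip_force: 0.0
```

>>> step_arm(
  series=[0,0,0,0,0,0,0,0,0,0,0,0,0,0,0,0,0,0,0,0,0,0,0,0,0,0,0,0,0,0,0,0],
)

```text
time: 35.9
tool_pos: [0.5245, -0.0893, 0.2477]
tcp_rot: [3.133, -0.226, 0.0]
wrist_force: [0.3, 0.6, -0.1]
width: 0.482
grip_force: 0.0
```

>>> step_arm(
  series=[0,0,0,0,0,0,0,0,0,0,0,0,0,0,0,0,0,0,0,0,0,0,0,0,0,0,0,0,0,0,0,0],
)

```text
time: 36.9
tool_pos: [0.5244, -0.0893, 0.2477]
tcp_rot: [-3.133, 0.226, 0.0]
wrist_force: [-0.4, 0.5, 0.7]
width: 0.48
grip_force: 0.0
```

```bash
python3 - <<'E'
from h import *
p=shot("scene");save(p,"pics/sc36.png");print([ (r["score"],r["point"]) for r in viewer.spot_point(p,"cover_handle")[:2]])
g=lambda f:cv2.cvtColor(cv2.imread(f),cv2.COLOR_BGR2GRAY)[125:215,370:440].astype(np.float32)
print("shift 33->36",cv2.phaseCorrelate(g("pics/sc33.png"),g("pics/sc36.png")),np.abs(g("pics/sc33.png")-g("pics/sc36.png")).mean())
print(monitor.read_state()["time"])
print([(l,np.round(atz(p,r["point"],0),3)) for l in ("detergent","softener","dosing_cup") for r in viewer.spot_point(p,l)[:1]])
cv2.imwrite("pics/last.png",cv2.resize(cv2.imread("pics/sc36.png")[120:300,290:490],None,fx=3,fy=3))
E
```

```text
[(0.72, [397.4, 144.8])]
shift 33->36 ((-0.044199823488185075, 0.054353726182377216), 0.9544722839638039) 2.0338094
37.0
[('detergent', array([ 0.697, -0.205,  0.   ])), ('softener', array([ 0.611, -0.482,  0.   ])), ('dosing_cup', array([ 0.381, -0.233,  0.   ]))]
```

View pics/last.png

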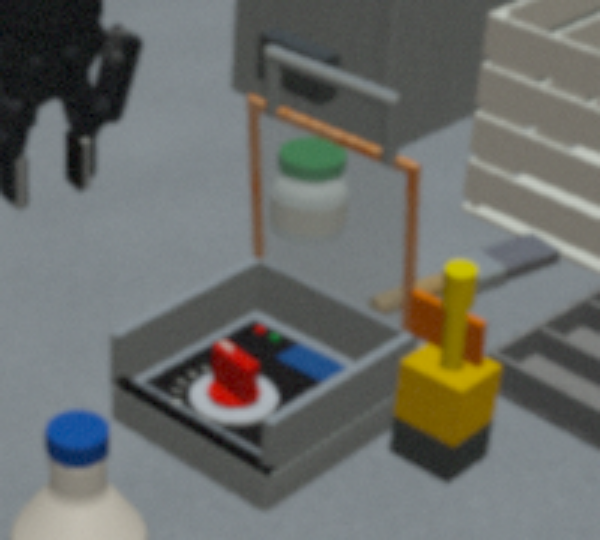

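The cover has come to rest at about 1.45 rad with its lug against the upright pin, and it didn't move between 33 s and 37 s. The gripper is clear of everything.

```bash
python3 -c "
from workcell import job
print(job.finish_job())"
```

```text
the job is handed in; nothing more can be done
None
```

The job is handed in, finished at about 37 s of the 72 s allowed: the cover rests against the yellow pin seated fully home in its socket, the dial was held snug at its end stop at about 0.35 N m and let go, and nothing else on the counter was touched.

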